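# Set bar stock against the flip stop

### The job

Flip the raised stop flag on the fixture all the way down across the plate. Then slide the aluminium bar along the plate until it presses on the stop's rubber tip with about 10 newtons (never more than 18) for half a second, and leave it lying there flat against the fence with its end still at the tip, without shifting the other things on the bench.

Things in the scene. Friction and masses are not known exactly. Their poses are not given: they have to be found in the camera images.
- fixture: Stop fixture, fixed: aluminium plate 300 x 130 x 10 mm. Origin under its centre; x along the fence, the way the stock is pushed (to the stop); y across to the fence; z up. Fence: bar 25 mm high along the whole plate, inner face at y = +30, back at +54 mm, top 35 mm above the bench. Screw heads (12 mm wide, 4 mm high) on the plate's front corners at x = +-135, y = -52 mm.
- fence_mid (a point): Point on the fence's inner face, at its middle, at the level of the plate's top (fixture frame 0, 30, 10 mm).
- flag_hinge (a point): Middle of the flag's hinge axis (fixture frame 100, 48, 48 mm); the axis runs along the fixture's x. Steel cheeks 44 mm apart over all carry it on top of the fence.
- flag (a joint): Hinge of the stop flag, rad. 0: raised, leaning back behind the fence 25 degrees past upright; 2.0: fully down, level, across the plate. It turns with slight friction (under 2 N at the arm's end) and may be pushed over from behind or pinched. It starts leaning back, between 0 and 0.3.
- flag_arm_end (a point): Centre of the free end face of the flag's steel arm, 78 mm from the hinge axis. The arm is 20 mm wide (along the fixture's x) and 12 mm thick. Down, it lies level, 42 to 54 mm above the bench; a foot 20 x 24 mm, its middle 38 mm from the hinge, then hangs from it to 12 mm above the bench.
- stock: Aluminium bar 100 x 40 x 25 mm, 0.2 to 0.45 kg, with two drilled holes on top; lies loose on the plate. Origin at the centre of its underside; x along its length towards the stop, y towards the fence. Sliding it takes 1 to 4 N. It starts 12 to 28 mm off the fence (at its middle) and a little askew.
- stock_front (a point): Centre of the bar's end face that meets the stop.
- stop_screw_axis (a point): Middle of the foot, on the axis of the stop screw, which points to the fixture's -x and ends in a round rubber tip 16 mm across; flag down, it meets the middle of the bar's end. The screw's length differs each time: flag down, the free tip face lies anywhere from x = +66 to +78 mm in the fixture's frame and must be felt. The tip is sprung and damped: 4 N per mm, 6 mm travel.
- block: Bystander: small steel block, 30 x 45 mm, 31 mm high, with a dark hole on top, beside the fixture. Leave alone.
- jar: Bystander: dark jar, 48 mm across, 70 mm high. Leave alone.
- reel: Bystander: light grey reel standing on end, 52 mm across, 40 mm high. Leave alone.

How it is judged:
By the outcome, as a careful person would: the job done as asked, in the order asked, and still so for the second after the job is handed in, with the robot touching nothing.
It also fails if it takes over 67 s, if anything falls off the work surface, if the arm or the gripper's body presses on something with over 40 N, if the wrist force passes 120 N, or if a joint passes its speed limit or range.

### The arm

A 7-joint arm with a two-finger parallel gripper is mounted at the origin on the work surface; the furniture and walls round the work are solid. World frame = base frame: x ahead of the robot, y to its left, z up, the work surface at z = 0. Lengths are in m, angles in rad, forces in N, time in s.
With the tool pointing down it reaches from about 0.425 to 0.8 m from the base axis. Payload 8.3 kg.
Tool frame: the origin (TCP) lies on the centre line of the jaws, within the pads' length; the fingertips stand 19 mm ahead of it and the grasp point (between the pads) is the TCP (manip.finger_overhang is the distance from the TCP to the fingertips, in m); z points along the fingers, y is the line along which they close (so a half turn about z gives the same grasp; the last joint's range is limited). The gripper opens to 85 mm and grips with 20 to 120 N. Pads are 22 mm wide; open, the fingers measure 114 mm over their backs; the gripper's body (76 mm by 85 mm) begins 54 mm behind the grasp point. The pads swing forward as they close: fully open they stand 13 mm farther back than shut.
Start: joints at [-1.304, 0.383, 0.016, 1.37, -0.006, 1.388, -0.046], TCP at [0.202, 0.591, 0.213] pointing down, gripper open.
Joint ranges: [-2.95, 2.95], [-0.25, 2.06], [-1.52, 1.56], [0.18, 2.33], [-1.44, 4.58], [0.02, 2.06], [-3.01, 3.01]. Speed limits (rad/s): [2.39, 2.39, 3.01, 3.01, 3.14, 3.14, 3.14].

### API

Orientations are given as a rotation vector (axis times angle).
In Python, from rig import manip, viewer gives the robot as it stands.
- The arm moves only by the tool jog_arm, never from a script. Its argument "rows" is a list that holds one entry, the list of rows, each a list of 5 numbers: the shift along the tool's x, y, z in m, then the turn about the tool's z in rad, then the closure, from 0 (fully open) to 1 (shut). In form: [[[x, y, z, spin, grip], ...]]. A call has 1 to 8 rows; each row shifts and turns the commanded pose from where the row before left it, along the tool's axes as they then stand; what a row does not reach is not made up. A row lasts 1/10 s, in which the tool goes at most 50 mm and 8.59 degrees, less where a joint would pass 70% of its speed; a pose out of reach is approached as far as the arm can. A call with a gripper value outside its range is refused whole. The fingers move at their own pace and stop on an object; "newtons" is the grip in N (left out, the last holds). Time passes only in rows, so rows that do not move let the fingers close. It gives the time, the measured TCP pose, the force, the opening and the grip force at its end, in the units of the state.
- manip.sense(): the state, without advancing time (a new reading comes with each control period).
- viewer.capture(name): name is "scene" or "side" or "wrist"; returns a dict with "image" (400x640x3 uint8, red, green, blue), "camera_matrix" (3x3 intrinsics, pixels), "D" ([k1, k2, p1, p2, k3] as OpenCV has them; the pictures are not rectified), "R" (3x3) and "t" (3): a world point X has camera coordinates R X + t. Camera axes: x right, y down, z forward; pixel columns grow to the right and rows downward; lengths in m; the calibration is good to about 2 mm. A picture is of the moment at which its call begins. There is no depth.
- manip.job_done(): hands the job in; it is judged then, once.
The state is a dict: "time_s": time; "joints": joint angles; "joint_vel": joint speeds; "joint_torque": joint torques, N m; "tool_pos": TCP position; "ee_rot": TCP orientation; "contact_force": force on the tool from outside, world axes, zero at the start; "wrist_torque": the same for the moment, N m; "opening": finger opening in m; "grip_force": force on a finger pad.
Only numpy, scipy, OpenCV 4.12 (cv2) and the standard library are available. Lean on these libraries where they do the work, as an engineer would, in place of code of your own. Each camera call takes 0.05 s, during which the arm holds its last target. There are 200 camera calls.

## Working session

There is one attempt and no reset: what is moved stays moved. The work goes in short steps, Python scripts to look and compute and a tool call to move; the robot and the scene stay as the last step left them, time stands still between calls to the robot, and variables do not carry over. Pictures are saved under pics/ and viewed, at most 10 in all, crops included, and the job is handed in when it is done.

Besides the shell and the picture viewer there is one more tool, called after "Request:" as name(argument=value, ...) on one line, values as JSON. jog_arm: Moves the arm, as the interface text tells. Its arguments: {"type":"object","properties":{"rows":{"type":"array","items":{"type":"array","items":{"type":"array","items":{"type":"number"}}}},"newtons":{"type":"number"}},"required":["rows"]}

```bash
ls; mkdir -p pics; python3 - <<'E'
from rig import manip, viewer
import cv2,pickle
s=manip.sense();print({k:s[k] for k in("time_s","tool_pos","ee_rot","contact_force","opening")})
d={}
for n in("scene","side","wrist"):
    c=viewer.capture(n);d[n]=c;cv2.imwrite(f"pics/{n}0.png",c["image"][:,:,::-1]);print(n,c["t"],c["R"].T@-c["t"] if hasattr(c["R"],"T") else "")
pickle.dump(d,open("d0.pkl","wb"))
E
```

```text
pics
{'time_s': 0.0, 'tool_pos': array([0.20217385, 0.59082519, 0.21186666]), 'ee_rot': array([-5.15503112e-01, -3.09872722e+00,  3.04947161e-03]), 'contact_force': array([ 0.11226864,  0.28980125, -0.02983504]), 'opening': 0.08549585409957319}
scene [-0.4639249   0.23996743  0.83301227] [-0.04201608 -0.78718329  0.58761997]
side [0.54068237 0.12858783 0.91016661] [0.4489398  0.80710828 0.5332024 ]
wrist [-0.62418894 -0.0406371   0.38186621] [0.12064203 0.61949682 0.37249724]
```

View pics/scene0.png

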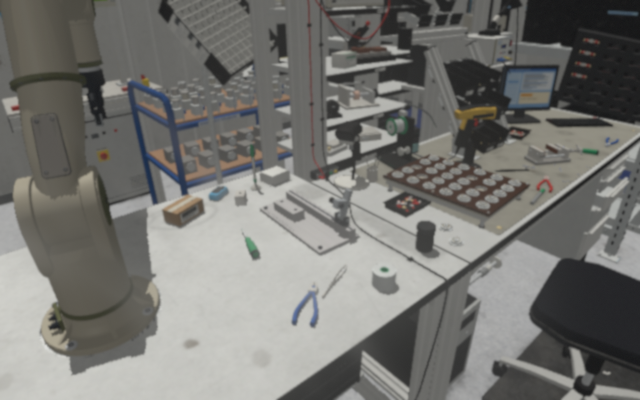

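View pics/side0.png

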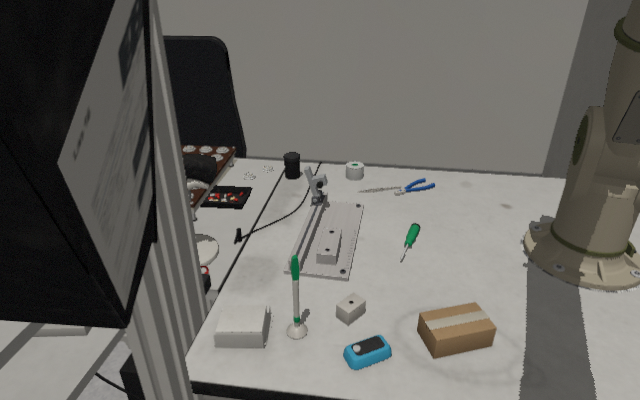

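The scene view shows the fixture at about (260-355, 180-250), flag raised near (343,205). In the side view the plate is at (290-365, 200-275), the bar at (328,245) and the flag at (315,185). Next I'll enlarge both.

```bash
python3 - <<'E'
import cv2,numpy as np
a=cv2.imread("pics/scene0.png")[170:260,250:370];b=cv2.imread("pics/side0.png")[160:290,280:380]
a=cv2.resize(a,None,fx=3.6,fy=3.6,interpolation=2);b=cv2.resize(b,None,fx=3.6,fy=3.6,interpolation=2)
o=np.zeros((468,800,3),np.uint8);o[:a.shape[0],:432]=a;o[:,440:]=b;cv2.imwrite("pics/crop0.png",o)
E
```

```text
(no output)
```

View pics/crop0.png

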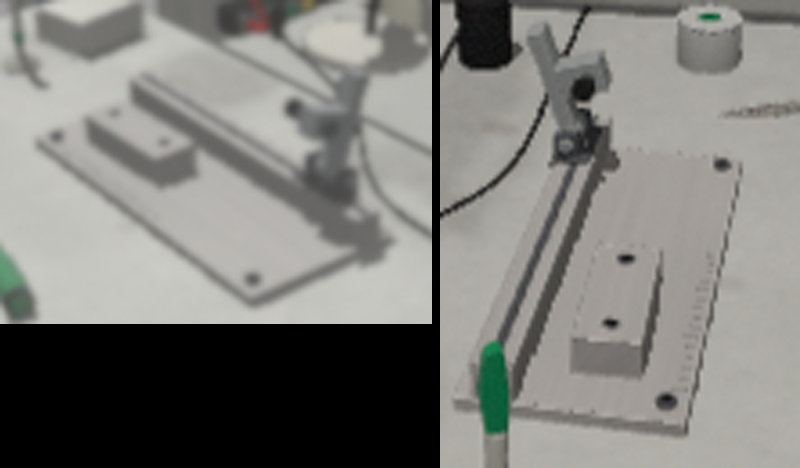

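View pics/wrist0.png

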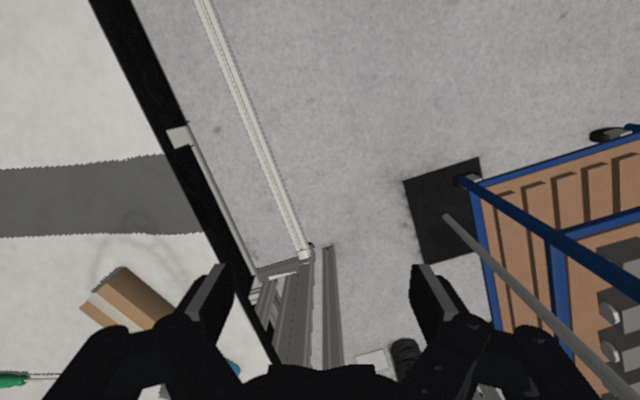

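Enlarged view: scene shows screws at (265.6,207.8) and (320,247.2), bar holes at (281.7,201.1) and (295.3,209.4), flag end (348.6,190.8). Side shows the same at (342.8,271.4), (358.3,205.6), holes (327.5,249.7), (331.7,231.7), and flag end (307.8,167.8). The wrist camera looks past the table edge, so it's no use yet.

```bash
cat >h.py <<'E'
import cv2,numpy as np,pickle
from scipy.spatial.transform import Rotation as Ro
def ray(c,p):
    u=cv2.undistortPoints(np.array([[p]],float),np.array(c["camera_matrix"]),np.array(c["D"])).ravel()
    R=np.array(c["R"]);d=R.T@[u[0],u[1],1];return -R.T@np.array(c["t"]),d/np.linalg.norm(d)
def onz(c,p,z):
    o,d=ray(c,p);return o+d*(z-o[2])/d[2]
def tri(a,p,b,q):
    A=np.zeros((3,3));r=np.zeros(3);L=[ray(a,p),ray(b,q)]
    for o,d in L:
        M=np.eye(3)-np.outer(d,d);A+=M;r+=M@o
    X=np.linalg.solve(A,r);return X,[np.linalg.norm(np.cross(X-o,d)) for o,d in L][0]*2
def proj(c,X):
    return cv2.projectPoints(np.atleast_2d(np.array(X,float)),cv2.Rodrigues(np.array(c["R"]))[0],np.array(c["t"],float),np.array(c["camera_matrix"]),np.array(c["D"]))[0][:,0]
E
python3 - <<'E'
from h import *
np.set_printoptions(precision=4,suppress=True)
d=pickle.load(open("d0.pkl","rb"));s,t=d["scene"],d["side"]
P={}
for n,p,q,z in[("scr-",(265.6,207.8),(342.8,271.4),.014),("scr+",(320,247.2),(358.3,205.6),.014),("hole-",(281.7,201.1),(327.5,249.7),.035),("hole+",(295.3,209.4),(331.7,231.7),.035),("flagend",(348.6,190.8),(307.8,167.8),.12),("hinge",(341.7,221),(316.7,200),.048)]:
    X,e=tri(s,p,t,q);P[n]=X;print(n,X,"gap",e,onz(s,p,z),onz(t,q,z))
D=P["scr+"]-P["scr-"];print(np.linalg.norm(D),np.degrees(np.arctan2(D[1],D[0])))
D=P["hole+"]-P["hole-"];print(np.linalg.norm(D),np.degrees(np.arctan2(D[1],D[0])))
E
```

```text
scr- [0.5032 0.1418 0.0098] gap 0.0009939286963448494 [0.4999 0.1353 0.014 ] [0.5023 0.1475 0.014 ]
scr+ [ 0.4912 -0.127   0.0108] gap 0.0014023760767455616 [ 0.4892 -0.1304  0.014 ] [ 0.4904 -0.1204  0.014 ]
hole- [0.5388 0.1064 0.0337] gap 0.0012945612947182588 [0.5383 0.1047 0.035 ] [0.538  0.1089 0.035 ]
hole+ [0.5386 0.0387 0.0338] gap 0.0010931447794588541 [0.5381 0.0372 0.035 ] [0.5379 0.0412 0.035 ]
flagend [ 0.6142 -0.0997  0.1188] gap 0.00019162336822127685 [ 0.6126 -0.1014  0.12  ] [ 0.6136 -0.0968  0.12  ]
hinge [ 0.5927 -0.097   0.0346] gap 0.0005676176876252561 [ 0.5777 -0.1137  0.048 ] [ 0.5885 -0.0723  0.048 ]
0.2690456168801818 -92.55585976119421
0.06769489166522147 -90.19581568329498
```

```bash
python3 - <<'E'
from h import *
np.set_printoptions(precision=3,suppress=True)
d=pickle.load(open("d0.pkl","rb"));s,t=d["scene"],d["side"]
for n,p in[("driver base",(297,332)),("jar",(292,178)),("reel",(355,179)),("block",(350,318)),("whitebox near corner",(243,345)),("greyedge",(195,375)),("dish",(205,250)),("tray",(230,205))]:print(n,onz(t,p,0))
print("driver top", tri(s,(252,146),t,(294,258)))
for n,p in[("jar",(425,250)),("reel",(383,289)),("dish",(350,182)),("upright",(325,180)),("whitebox",(275,184))]:print(n,onz(s,p,0))
print(proj(s,[[.8,-.1,0],[.8,-.1,.3],[.66,-.1,.2]]),proj(t,[[.8,-.1,0],[.66,-.1,.2]]))
E
```

```text
driver base [0.563 0.301 0.   ]
jar [ 0.694 -0.281  0.   ]
reel [ 0.512 -0.302  0.   ]
block [0.478 0.257 0.   ]
whitebox near corner [0.644 0.341 0.   ]
greyedge [0.697 0.406 0.   ]
dish [0.805 0.099 0.   ]
tray [ 0.818 -0.1    0.   ]
driver top (array([0.565, 0.297, 0.149]), np.float64(0.0003114814498673741))
jar [ 0.693 -0.3    0.   ]
reel [ 0.502 -0.332  0.   ]
dish [0.831 0.121 0.   ]
upright [0.778 0.19  0.   ]
whitebox [0.63 0.28 0.  ]
[[393.151 208.023]
 [400.034 109.649]
 [361.988 157.41 ]] [[236.995 205.448]
 [287.772 134.307]]
```

Request:
jog_arm(rows=[[[0,0,0,-0.143,1],[0,0,0,-0.143,1],[-0.024,-0.032,0,0,1],[-0.028,-0.038,0,0,1],[-0.028,-0.038,0,0,1],[-0.028,-0.038,0,0,1],[-0.028,-0.038,0,0,1],[-0.028,-0.038,0,0,1]]], newtons=40)

```text
time_s: 0.95
tool_pos: [0.3572, 0.3604, 0.2127]
ee_rot: [-0.069, -3.141, 0.0]
contact_force: [0.5, -0.4, 0.6]
opening: -0.0005
grip_force: 0.0
```

Request:
jog_arm(rows=[[[-0.028,-0.038,0,0,1],[-0.028,-0.038,0,0,1],[-0.028,-0.038,0,0,1],[-0.028,-0.038,0,0,1],[-0.028,-0.038,0,0,1],[-0.028,-0.038,0,0,1],[-0.028,-0.038,0,0,1],[-0.028,-0.038,0,0,1]]])

```text
time_s: 1.75
tool_pos: [0.5676, 0.0472, 0.2128]
ee_rot: [-0.068, -3.141, -0.0]
contact_force: [-0.2, 1.5, -0.1]
opening: -0.0002
grip_force: 0.0
```

```bash
python3 - <<'E'
from rig import manip, viewer
import cv2,pickle
c=viewer.capture("wrist");pickle.dump(c,open("w1.pkl","wb"));cv2.imwrite("pics/w1.png",c["image"][:,:,::-1])
E
```

```text
(no output)
```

View pics/w1.png

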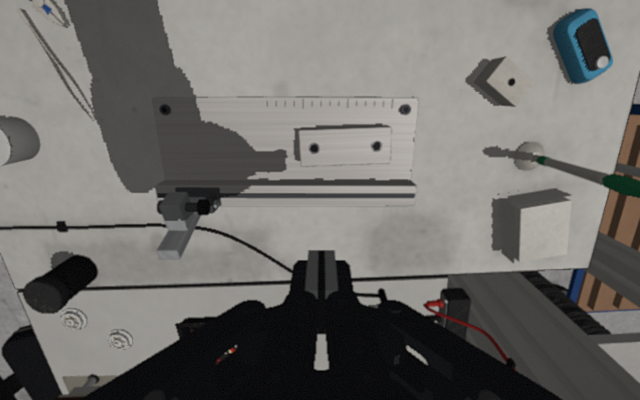

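Wrist view: screws at (165,110) and (404,110), bar holes at (314,148) and (376,146), flag end at (171,252), and the area behind the flag is free. I'll check these points against the earlier two-view ones.

```bash
python3 - <<'E'
from h import *
np.set_printoptions(precision=4,suppress=True)
d=pickle.load(open("d0.pkl","rb"));s,t=d["scene"],d["side"];w=pickle.load(open("w1.pkl","rb"))
a=np.radians(-92.5)
P={}
for n,p,q,z in[("scr-",(404.5,110),(342.8,271.4),.014),("scr+",(165,110),(358.3,205.6),.014),("hole-",(376.5,146),(327.5,249.7),.035),("hole+",(314,148),(331.7,231.7),.035)]:
    X,e=tri(w,p,t,q);P[n]=onz(w,p,z);print(n,X,"gap",e,P[n])
for k in("scr","hole"):
    D=P[k+"+"]-P[k+"-"];print(np.linalg.norm(D),np.degrees(np.arctan2(D[1],D[0])))
print(tri(w,(171,250),s,(348.6,190.8)),tri(w,(171,250),t,(307.8,167.8)))
D=P["scr+"]-P["scr-"];D/=np.linalg.norm(D);ex=D[:2];ey=np.array([-ex[1],ex[0]]);c=(P["scr+"]+P["scr-"])[:2]/2+.052*ey
print("centre",c,ex,"hinge",c+.1*ex+.048*ey)
for k in("hole+","hole-"):v=P[k][:2]-c;print(k,v@ex,v@ey)
E
```

```text
scr- [0.5025 0.1444 0.0115] gap 0.00023929879419779497 [0.5022 0.1437 0.014 ]
scr+ [ 0.4903 -0.1245  0.0117] gap 0.0004063357591813356 [ 0.4901 -0.1234  0.014 ]
hole- [0.5377 0.1094 0.0353] gap 0.00046652632909126334 [0.5375 0.1094 0.035 ]
hole+ [0.5373 0.0415 0.0352] gap 0.0011090048123088305 [0.5367 0.0415 0.035 ]
0.26738751908870145 -92.60043504170767
0.06792856767282707 -90.64571516377956
(array([ 0.6151, -0.096 ,  0.1154]), np.float64(0.0049627872103909145)) (array([ 0.6112, -0.0914,  0.1216]), np.float64(0.003246806664458637))
centre [0.5481 0.0078] [-0.0454 -0.999 ] hinge [ 0.5915 -0.0943]
hole+ -0.033170398190201456 -0.012871397912595743
hole- -0.1010594379275989 -0.015188419625034902
```

Request:
jog_arm(rows=[[[-0.024,-0.03,0,0,1],[-0.03,-0.037,0,0,1],[-0.03,-0.037,0,0,1],[-0.03,-0.037,0,0,1],[-0.006,-0.006,0,0,1],[0,0,0.03,0,1],[0,0,0.03,0,1],[0,0,0.02,0,1]]])

```text
time_s: 2.6
tool_pos: [0.6794, -0.1025, 0.13]
ee_rot: [-0.068, -3.138, -0.001]
contact_force: [-0.3, 0.1, 0.5]
opening: 0.0001
grip_force: 0.0
```

Request:
jog_arm(rows=[[[0,0,0.018,0,1],[0.02,0,0,0,1],[0.02,0,0,0,1],[0.01,0,0,0,1],[0.008,0,0,0,1],[0.008,0,0,0,1],[0.008,0,0,0,1],[0.008,0,0,0,1]]])

```text
time_s: 3.4
tool_pos: [0.5981, -0.0996, 0.1148]
ee_rot: [-0.068, -3.141, 0.0]
contact_force: [-0.1, 0.2, -0.5]
opening: 0.0003
grip_force: 0.0
```

```bash
python3 - <<'E'
from rig import viewer
import cv2,numpy as np
a=viewer.capture("scene")["image"][130:260,250:400,::-1];b=viewer.capture("side")["image"][110:240,260:390,::-1]
cv2.imwrite("pics/push1.png",np.hstack([cv2.resize(a,(390,338),interpolation=2),cv2.resize(b,(338,338),interpolation=2)]))
E
```

```text
(no output)
```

View pics/push1.png

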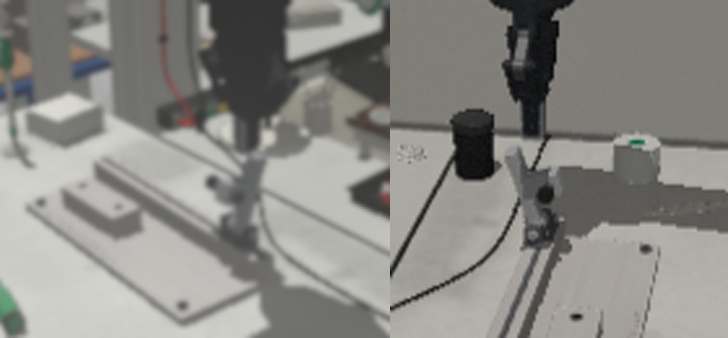

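```bash
python3 - <<'E'
from h import *
from rig import manip
np.set_printoptions(precision=4,suppress=True)
S=manip.sense();p=S["tool_pos"];print(p,S["contact_force"])
d=pickle.load(open("d0.pkl","rb"));s,t=d["scene"],d["side"]
for z in(-.019,0):print(proj(s,p+[0,0,z]),proj(t,p+[0,0,z]))
sc=lambda x,y:(250+x/2.6,130+y/2.6);sd=lambda x,y:(260+(x-390)/2.6,110+y/2.6)
print("tip",tri(s,sc(246,150),t,sd(534,136)))
print("flagend",sc(255,153),sd(515,150),tri(s,sc(255,155),t,sd(516,150)))
E
```

```text
[ 0.5977 -0.0998  0.115 ] [ 0.1686  0.1259 -0.501 ]
[[343.8711 200.5391]] [[314.6684 176.8374]]
[[343.9289 194.0378]] [[314.6263 169.6422]]
tip (array([ 0.5967, -0.1023,  0.1337]), np.float64(0.00175039481329256))
flagend (348.0769230769231, 188.84615384615384) (308.0769230769231, 167.69230769230768) (array([ 0.613 , -0.0978,  0.1209]), np.float64(0.002514708895163798))
```

```bash
python3 - <<'E'
from rig import viewer
import cv2,numpy as np,pickle
d=pickle.load(open("d0.pkl","rb"))
for n,(r0,r1,c0,c1) in(("side",(150,186,300,330)),("scene",(176,210,332,360))):
    a=viewer.capture(n)["image"];D=np.abs(a.astype(int)-d[n]["image"]).max(2)[r0:r1,c0:c1]
    print(n,r0,c0)
    for i,r in enumerate(D):print(r0+i,"".join("#" if v>25 else "+" if v>10 else "." for v in r))
E
```

```text
side 150 300
150 ..........##########..........
151 ..........##########..........
152 ..........##########..........
153 ..........##########..........
154 ..........##########..........
155 ..........##########..........
156 ..........##########..........
157 ..........##########..........
158 ..........##########..........
159 ..........##########..........
160 ..........+#######+#..........
161 ...........######..+..........
162 ..........+######+............
163 ..........+#######............
164 ...............+++............
165 ..............................
166 ..............................
167 ..............................
168 ..............................
169 ..............................
170 ..............................
171 ...........+..................
172 ...........+..................
173 ..........++..................
174 ..........+++.......+....#####
175 .........+#+++########...#####
176 .........+#++#######+.....####
177 ..........++#########.....####
178 ..........+#########+.....####
179 ..........+#####+++##......###
180 ..........++#++++#+++......###
18
[... 608 characters left out ...]
.......
189 .............++.............
190 ............................
191 ............................
192 ..............+.............
193 .............+++............
194 ............++++............
195 ............++++............
196 ............+++.............
197 ...........++++.............
198 .......+++###++.............
199 .......+######+.............
200 .......+######+.............
201 .........+++++..............
202 ............................
203 ............................
204 ............................
205 ............................
206 ............................
207 ............................
208 ............................
209 ............................
```

```bash
python3 - <<'E'
from h import *
from rig import manip
print(manip.finger_overhang,[x for x in dir(manip) if x[0]!="_"])
d=pickle.load(open("d0.pkl","rb"))
print(tri(d["scene"],(345,188.5),d["side"],(314.5,163.8)))
S=manip.sense();print(S["joints"],S["tool_pos"],S["contact_force"])
E
```

```text
0.019 ['IKError', 'finger_overhang', 'job_done', 'sense']
(array([ 0.59883431, -0.10138908,  0.13022507]), np.float64(0.0020776638004874684))
[-0.23961612  0.43291148  0.46890265  1.5768756  -0.20655087  1.18104813
  1.79795703] [ 0.5986136  -0.09956435  0.11502243] [-0.71074035  1.28867932  0.07794821]
```

Request:
jog_arm(rows=[[[-0.04,0,0,0,1],[-0.04,0,0,0,1],[0,0,0,0,1]]])

```text
time_s: 3.9
tool_pos: [0.6817, -0.1019, 0.1123]
ee_rot: [-0.065, -3.14, 0.001]
contact_force: [-0.4, 0.7, -0.1]
opening: 0.0003
grip_force: 0.0
```

Request:
jog_arm(rows=[[[0,0,0.018,0,1],[0,0,0.018,0,1],[0.02,0,0,0,1],[0.02,0,0,0,1],[0.008,0,0,0,1],[0.008,0,0,0,1],[0.004,0,0,0,1]]])

```text
time_s: 4.6
tool_pos: [0.6185, -0.1005, 0.0794]
ee_rot: [0.069, 3.14, 0.0]
contact_force: [-0.4, 0.2, -0.2]
opening: 0.0003
grip_force: 0.2
```

```bash
cat >snap.py <<'E'
import sys
from rig import viewer
import cv2,numpy as np,pickle
A=viewer.capture("scene");B=viewer.capture("side");pickle.dump({"scene":A,"side":B},open(sys.argv[1]+".pkl","wb"))
a=A["image"][170:250,290:380,::-1];b=B["image"][145:225,280:370,::-1]
cv2.imwrite(f"pics/{sys.argv[1]}.png",np.hstack([cv2.resize(a,(396,352),interpolation=2),cv2.resize(b,(396,352),interpolation=2)]))
E
python3 snap.py push2
```

```text
(no output)
```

View pics/push2.png

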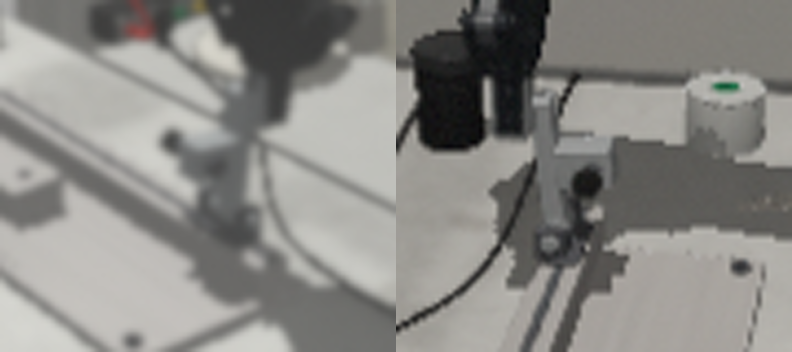

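The flag now stands nearly upright, with the fingertip behind it near its end (side crop (510,135)). I'll follow it over.

Request:
jog_arm(rows=[[[0.008,0,0,0,1],[0.008,0,0,0,1],[0.008,0,0,0,1],[0.008,0,0,0,1],[0.008,0,0,0,1],[0.006,0,0.003,0,1],[0.007,0,0.004,0,1],[0.007,0,0.004,0,1]]])

```text
time_s: 5.5
tool_pos: [0.5579, -0.0979, 0.0674]
ee_rot: [-0.069, -3.141, 0.0]
contact_force: [0.2, 0.3, -1.1]
opening: -0.0003
grip_force: 0.1
```

Request:
jog_arm(rows=[[[0.006,0,0.004,0,1],[0.005,0,0.005,0,1],[0.004,0,0.005,0,1],[0.003,0,0.005,0,1],[0,0,0.005,0,1]]])

```text
time_s: 6.0
tool_pos: [0.5402, -0.0971, 0.0434]
ee_rot: [-0.069, -3.14, -0.0]
contact_force: [0.9, -0.3, 0.2]
opening: -0.0001
grip_force: 0.0
```

```bash
python3 snap.py push3
```

```text
(no output)
```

View pics/push3.png

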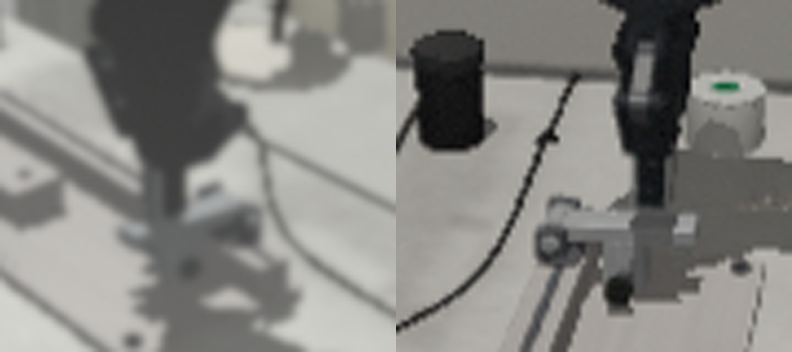

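The flag lies nearly level across the plate (side crop, arm from (560,225) to (695,228)). I'll press gently to seat it.

Request:
jog_arm(rows=[[[0,0,0.003,0,1],[0,0,0.002,0,1],[0,0,0,0,1]]])

```text
time_s: 6.4
tool_pos: [0.5405, -0.0971, 0.0386]
ee_rot: [-0.069, -3.14, 0.0]
contact_force: [0.3, -0.8, -0.9]
opening: -0.0001
grip_force: 0.0
```

Request:
jog_arm(rows=[[[0,0,0.002,0,1],[0,0,0,0,1]]])

```text
time_s: 6.6
tool_pos: [0.5405, -0.0971, 0.0367]
ee_rot: [-0.069, -3.141, 0.0]
contact_force: [-0.2, 0.1, 0.3]
opening: 0.0001
grip_force: 0.0
```

Request:
jog_arm(rows=[[[0,0,0.002,0,1],[0,0,0,0,1]]])

```text
time_s: 6.8
tool_pos: [0.5408, -0.0972, 0.0357]
ee_rot: [0.069, 3.14, 0.0]
contact_force: [-2.8, -0.4, 6.8]
opening: 0.0001
grip_force: 3.6
```

Request:
jog_arm(rows=[[[0,0,0.002,0,1],[0,0,0,0,1]]])

```text
time_s: 7.0
tool_pos: [0.5409, -0.0972, 0.0353]
ee_rot: [0.069, 3.14, 0.002]
contact_force: [-10.6, 1.8, 24.1]
opening: 0.0001
grip_force: 12.5
```

Request:
jog_arm(rows=[[[0,0,0.001,0,1],[0,0,0,0,1]]])

```text
time_s: 7.2
tool_pos: [0.541, -0.0972, 0.0351]
ee_rot: [0.069, 3.139, 0.002]
contact_force: [-14.1, 2.8, 33.6]
opening: 0.0
grip_force: 16.9
```

Request:
jog_arm(rows=[[[0,0,-0.01,0,1],[0,0,-0.04,0,1],[0.01,0.04,0,0,1],[0.015,0.045,0,0,1],[0.015,0.045,0,0,1],[0.017,0.044,0,0,1],[0,0,0.03,0,1],[0,0,0.03,0,1]]])

```text
time_s: 8.0
tool_pos: [0.4918, 0.0819, 0.0221]
ee_rot: [0.062, 3.138, 0.003]
contact_force: [0.1, -0.3, -0.0]
opening: 0.0005
grip_force: 0.0
```

```bash
python3 - <<'E'
from rig import viewer
import cv2,numpy as np,pickle
A=viewer.capture("scene");B=viewer.capture("side");pickle.dump({"scene":A,"side":B},open("s4.pkl","wb"))
a=A["image"][170:260,250:360,::-1];b=B["image"][170:290,285:385,::-1]
cv2.imwrite("pics/s4.png",np.hstack([cv2.resize(a,(440,480),interpolation=2),cv2.resize(b,(350,480),interpolation=2)]))
E
```

```text
(no output)
```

View pics/s4.png

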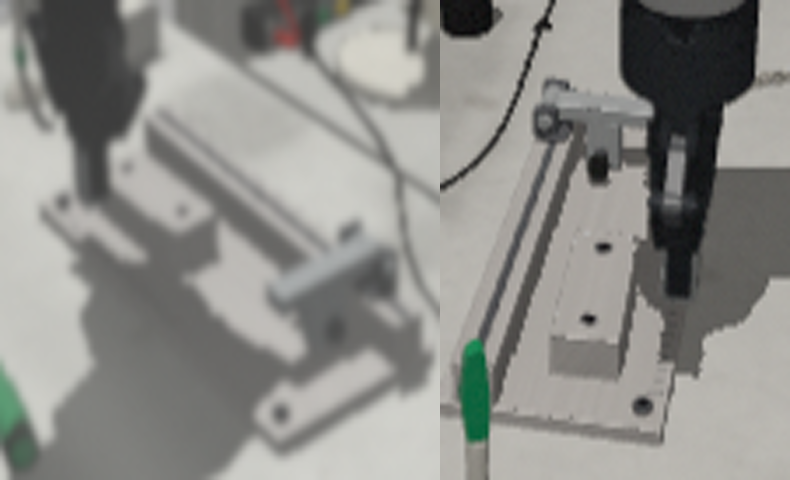

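The flag is level with its black screw tip hanging above the plate. The finger is beside the bar, clear of it, at side crop (680,290). I'll lower it and push the bar to the fence.

Request:
jog_arm(rows=[[[0,0,0.011,0,1],[0,0,0.01,0,1],[-0.01,0,0,0,1],[-0.004,0,0,0,1],[-0.004,0,0,0,1],[-0.004,0,0,0,1],[-0.004,0,0,0,1],[-0.003,0,0,0,1]]])

```text
time_s: 8.9
tool_pos: [0.5204, 0.0779, 0.001]
ee_rot: [-0.069, -3.141, -0.0]
contact_force: [-3.9, -0.0, 1.9]
opening: 0.0002
grip_force: 1.7
```

Request:
jog_arm(rows=[[[-0.002,0,0,0,1],[-0.002,0,0,0,1],[0,0,0,0,1]]])

```text
time_s: 9.2
tool_pos: [0.5246, 0.0777, 0.0009]
ee_rot: [0.069, 3.14, -0.0]
contact_force: [-0.8, 0.6, 0.9]
opening: -0.0003
grip_force: 0.6
```

Request:
jog_arm(rows=[[[-0.002,0,0,0,1],[-0.002,0,0,0,1],[0,0,0,0,1]]])

```text
time_s: 9.5
tool_pos: [0.5286, 0.0775, 0.0008]
ee_rot: [0.069, 3.14, -0.0]
contact_force: [-1.1, 0.7, -0.8]
opening: -0.0003
grip_force: 0.4
```

Request:
jog_arm(rows=[[[-0.001,0,0,0,1],[-0.001,0,0,0,1]]])

```text
time_s: 9.7
tool_pos: [0.5301, 0.0775, 0.0008]
ee_rot: [-0.069, -3.141, 0.0]
contact_force: [-2.9, 0.4, 0.3]
opening: -0.0002
grip_force: 1.3
```

Request:
jog_arm(rows=[[[-0.001,0,0,0,1],[-0.001,0,0,0,1],[0,0,0,0,1]]])

```text
time_s: 10.0
tool_pos: [0.5313, 0.0773, 0.0007]
ee_rot: [-0.069, -3.139, 0.0]
contact_force: [-6.5, -0.2, 4.1]
opening: -0.0003
grip_force: 3.1
```

Request:
jog_arm(rows=[[[-0.001,0,0,0,1],[0,0,0,0,1]]])

```text
time_s: 10.2
tool_pos: [0.5313, 0.0774, 0.0005]
ee_rot: [-0.068, -3.137, 0.0]
contact_force: [-10.4, 0.2, 7.0]
opening: 0.0001
grip_force: 5.0
```

Request:
jog_arm(rows=[[[0.003,0,0,0,1],[0.012,0,0,0,1],[0,0,-0.045,0,1],[0,0.039,0,0,1],[0,0.039,0,0,1],[-0.045,0,0,0,1],[0,0,0.025,0,1],[0,0,0,0,1]]])

```text
time_s: 11.0
tool_pos: [0.5658, 0.1535, 0.0183]
ee_rot: [-0.069, -3.138, 0.003]
contact_force: [-0.1, -0.4, -1.0]
opening: 0.0004
grip_force: 0.0
```

```bash
python3 - <<'E'
from h import *
from rig import viewer,manip
A=viewer.capture("scene");B=viewer.capture("side");pickle.dump({"scene":A,"side":B},open("s5.pkl","wb"))
a=A["image"][170:260,250:360,::-1];b=B["image"][170:290,285:385,::-1]
cv2.imwrite("pics/s5.png",np.hstack([cv2.resize(a,(440,480),interpolation=2),cv2.resize(b,(350,480),interpolation=2)]))
S=manip.sense();v=S["tool_pos"][:2]-[.5485,.0065];print(S["tool_pos"],v@[-.0445,-.999],v@[.999,-.0445])
E
```

```text
[0.56604925 0.15352224 0.02056515] -0.1476561616941051 0.010989208858613554
```

View pics/s5.png

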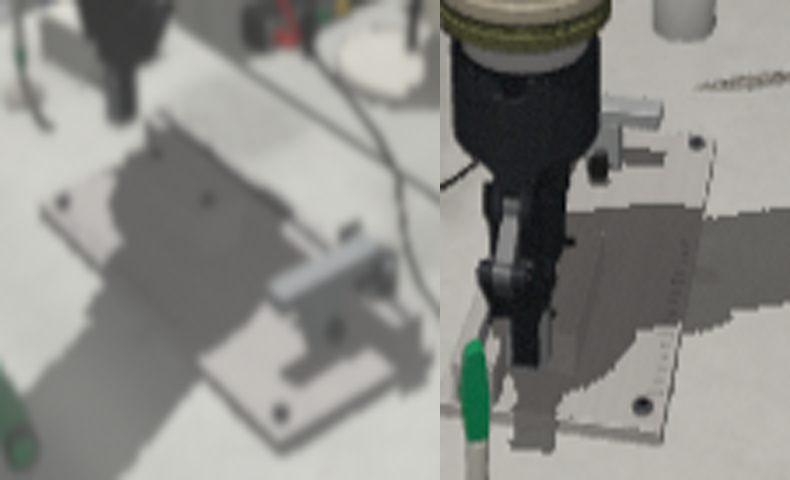

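The bar is along the fence in the gripper's shadow. The finger stands behind its rear end, at side crop (530,365). I'll lower it and push.

Request:
jog_arm(rows=[[[0.001,0,0.01,0,1],[0,0,0.01,0,1],[0,-0.008,0,0,1],[0,-0.004,0,0,1],[0,-0.004,0,0,1],[0,-0.004,0,0,1],[0,-0.004,0,0,1],[0,-0.004,0,0,1]]])

```text
time_s: 11.9
tool_pos: [0.5646, 0.1265, 0.0013]
ee_rot: [0.068, 3.14, 0.001]
contact_force: [-0.5, 3.1, 1.5]
opening: -0.0003
grip_force: 1.4
```

Request:
jog_arm(rows=[[[0,-0.004,0,0,1],[0,-0.004,0,0,1],[0,-0.004,0,0,1],[0,-0.004,0,0,1],[0,-0.004,0,0,1]]])

```text
time_s: 12.4
tool_pos: [0.5636, 0.1059, 0.001]
ee_rot: [0.069, 3.141, 0.0]
contact_force: [-0.5, 3.0, 3.7]
opening: -0.0002
grip_force: 1.7
```

Request:
jog_arm(rows=[[[0,-0.004,0,0,1],[0,-0.004,0,0,1],[0,-0.004,0,0,1],[0,-0.004,0,0,1],[0,-0.004,0,0,1]]])

```text
time_s: 12.9
tool_pos: [0.5626, 0.0857, 0.0009]
ee_rot: [-0.069, -3.141, 0.0]
contact_force: [0.8, 3.7, 3.2]
opening: 0.0
grip_force: 1.9
```

Request:
jog_arm(rows=[[[0,-0.004,0,0,1],[0,-0.004,0,0,1],[0,-0.004,0,0,1],[0,-0.004,0,0,1],[0,-0.003,0,0,1],[0,-0.002,0,0,1]]])

```text
time_s: 13.5
tool_pos: [0.5616, 0.0646, 0.0008]
ee_rot: [-0.069, -3.141, 0.0]
contact_force: [0.6, 3.9, 2.8]
opening: -0.0
grip_force: 1.8
```

```bash
python3 - <<'E'
from h import *
from rig import viewer,manip
S=manip.sense();print(S["tool_pos"],S["contact_force"])
w=viewer.capture("wrist");B=viewer.capture("side");pickle.dump((w,B),open("s6.pkl","wb"))
b=B["image"][180:270,300:350].astype(int).mean(2)
for i in range(15,70,1):print(180+i," ".join(f"{int(v):3d}" for v in b[i,10:42]))
E
```

```text
[0.56159352 0.06463172 0.0008288 ] [0.59947033 3.87882685 2.7898799 ]
195  31  29  30  29  32  33  34  31  33  33  33  32  33  30  32  28  29  29  28  24  26  34  30  55  76  76  77  77  77  78  78  77
196  34  32  32  30  30  30  29  33  28  34  30  33  31  31  27  29  27  28  22  21  29  62  62  79  79  78  77  77  78  76  74  75
197  58  32  32  31  32  33  34  31  33  33  34  33  30  29  26  25  24  25  23  23  49  86  86  85  84  84  81  80  80  81  80  81
198 124  50  32  31  31  32  33  31  32  33  29  35  27  23  21  19  25  29  24  27  40  83  87  85  87  87  88  85  87  86  88  87
199 170  69  32  33  31  35  34  31  31  30  31  25  19  18  22  20  26  29  27  25  52  84  86  88  86  87  86  86  87  86  86  87
200 153  63  33  31  31  32  31  33  33  35  23  22  22  18  19  22  23  20  25  22  50  84  87  86  87  87  85  85  86  86  87  86
201  56  35  36  34  31  31  29  32  34  33  28  29  23  23  20  20  21  23  23  22  56  81  84  83  83  85  78 116 122 110 108 110
202  20  32  37  33  28  32  31  31  35  35  30  27  20  15  20  23  24  24  25  23  72  85  87  86  85  8
[... 5529 characters left out ...]
 163 163 164 164 164 164 164 165 164 163
245  80 158 162 164 164  97  82  85  83  85  85  83  85  85  85  83  81 116 119 159 163 163 164 163 164 164 165 164 164 164 164 162
246 114 158 162 164 150  93  86  83  83  83  84  85  83  83  83  84  83 160 163 163 163 164 162 165 164 164 165 164 163 165 163 162
247 156 163 164 163  98  83  83  84  84  83  84  83  83  81  85  83 115 162 163 164 163 164 163 164 165 165 165 164 164 164 162 162
248 157 161 163 163  98  82  83  84  83  83  83  83  85  84  85  84 160 163 163 164 163 163 163 165 165 164 164 164 165 163 162 161
249 159 163 163 163  98  84  83  84  84  83  82  84  83  84  83  84 160 164 163 164 164 163 164 164 164 165 164 165 165 163 162 162
```

Request:
jog_arm(rows=[[[0,-0.0015,0,0,1],[0,-0.0015,0,0,1],[0,-0.0015,0,0,1]]])

```text
time_s: 13.9
tool_pos: [0.5613, 0.0606, 0.0007]
ee_rot: [-0.068, -3.14, 0.0]
contact_force: [0.8, 2.6, 1.2]
opening: 0.0003
grip_force: 1.3
```

Request:
jog_arm(rows=[[[0,-0.001,0,0,1],[0,-0.001,0,0,1],[0,-0.001,0,0,1]]])

```text
time_s: 14.2
tool_pos: [0.5612, 0.0574, 0.0007]
ee_rot: [-0.069, -3.14, 0.0]
contact_force: [0.1, 2.2, 0.1]
opening: 0.0001
grip_force: 1.1
```

Request:
jog_arm(rows=[[[0,-0.001,0,0,1],[0,-0.001,0,0,1],[0,-0.001,0,0,1]]])

```text
time_s: 14.5
tool_pos: [0.5611, 0.0544, 0.0008]
ee_rot: [-0.069, -3.141, 0.0]
contact_force: [-0.3, 1.5, -0.9]
opening: 0.0001
grip_force: 0.9
```

Request:
jog_arm(rows=[[[0,-0.001,0,0,1],[0,-0.001,0,0,1],[0,-0.001,0,0,1]]])

```text
time_s: 14.8
tool_pos: [0.561, 0.0514, 0.0008]
ee_rot: [-0.069, -3.141, 0.0]
contact_force: [1.0, 1.4, -1.7]
opening: 0.0
grip_force: 0.7
```

Request:
jog_arm(rows=[[[0,-0.001,0,0,1],[0,-0.001,0,0,1],[0,-0.001,0,0,1]]])

```text
time_s: 15.1
tool_pos: [0.561, 0.0497, 0.0009]
ee_rot: [-0.067, -3.141, -0.002]
contact_force: [0.5, 7.3, -0.9]
opening: 0.0001
grip_force: 3.2
```

Request:
jog_arm(rows=[[[0,0,0,0,1]]])

```text
time_s: 15.2
tool_pos: [0.561, 0.0497, 0.0009]
ee_rot: [-0.067, -3.141, -0.002]
contact_force: [0.6, 4.7, -2.1]
opening: -0.0002
grip_force: 2.5
```

Request:
jog_arm(rows=[[[0,-0.0007,0,0,1],[0,-0.0007,0,0,1],[0,0,0,0,1]]])

```text
time_s: 15.5
tool_pos: [0.561, 0.0492, 0.001]
ee_rot: [0.066, 3.141, 0.003]
contact_force: [0.2, 7.7, -0.9]
opening: -0.0003
grip_force: 3.6
```

Request:
jog_arm(rows=[[[0,-0.0007,0,0,1],[0,-0.0007,0,0,1],[0,0,0,0,1]]])

```text
time_s: 15.8
tool_pos: [0.561, 0.0486, 0.001]
ee_rot: [0.065, 3.141, 0.004]
contact_force: [0.6, 8.2, -1.3]
opening: 0.0
grip_force: 4.5
```

Request:
jog_arm(rows=[[[0,-0.0007,0,0,1],[0,-0.0007,0,0,1],[0,0,0,0,1]]])

```text
time_s: 16.1
tool_pos: [0.561, 0.0481, 0.0011]
ee_rot: [0.064, 3.14, 0.005]
contact_force: [0.2, 11.9, -0.7]
opening: -0.0
grip_force: 5.5
```

Request:
jog_arm(rows=[[[0,-0.0006,0,0,1],[0,0,0,0,1],[0,0,0,0,1]]])

```text
time_s: 16.4
tool_pos: [0.561, 0.0478, 0.0011]
ee_rot: [0.063, 3.14, 0.006]
contact_force: [-0.0, 11.1, -1.1]
opening: 0.0001
grip_force: 6.0
```

Request:
jog_arm(rows=[[[0,0,0,0,1],[0,0,0,0,1],[0,0,0,0,1],[0,0,0,0,1]]])

```text
time_s: 16.8
tool_pos: [0.561, 0.0478, 0.0011]
ee_rot: [0.063, 3.14, 0.006]
contact_force: [0.5, 11.8, 0.2]
opening: -0.0003
grip_force: 5.9
```

Request:
jog_arm(rows=[[[0,0,0,0,1],[0,0,0,0,1],[0,0,0,0,1],[0,0,0,0,1]]])

```text
time_s: 17.2
tool_pos: [0.561, 0.0478, 0.0011]
ee_rot: [0.063, 3.141, 0.006]
contact_force: [-0.2, 12.4, -0.7]
opening: 0.0002
grip_force: 5.9
```

Request:
jog_arm(rows=[[[0,0.0007,0,0,1],[0,0.0007,0,0,1],[0,0.0007,0,0,1],[0,0.0007,0,0,1],[0,0.0007,0,0,1],[0,0.0007,0,0,1],[0,0.0007,0,0,1],[0,0.0007,0,0,1]]])

```text
time_s: 18.0
tool_pos: [0.5609, 0.0495, 0.0008]
ee_rot: [-0.069, -3.141, 0.0]
contact_force: [-0.1, 2.8, -2.6]
opening: -0.0002
grip_force: 1.6
```

Request:
jog_arm(rows=[[[0,0.001,0,0,1],[0,0.002,0,0,1],[0,0.004,0,0,1],[0,0.01,0,0,1]]])

```text
time_s: 18.4
tool_pos: [0.5619, 0.0652, 0.001]
ee_rot: [0.072, 3.14, -0.002]
contact_force: [-0.1, 0.8, -0.2]
opening: 0.0
grip_force: 0.0
```

Request:
jog_arm(rows=[[[0,0,-0.05,0,1],[0,0,-0.05,0,1],[0,0,-0.05,0,1],[0,0,-0.05,0,1]]])

```text
time_s: 18.8
tool_pos: [0.5614, 0.0669, 0.2031]
ee_rot: [0.068, 3.141, -0.0]
contact_force: [1.8, 1.5, -0.2]
opening: 0.0004
grip_force: 0.0
```

```bash
python3 - <<'E'
from h import *
from rig import viewer,manip
np.set_printoptions(precision=4,suppress=True)
S=manip.sense();print(S["time_s"],S["tool_pos"])
C={n:viewer.capture(n) for n in("scene","side","wrist")};pickle.dump(C,open("s7.pkl","wb"))
# dark holes on the wrist view
for n in("wrist","side"):
    g=cv2.cvtColor(C[n]["image"],cv2.COLOR_RGB2GRAY);m=((g<75)).astype(np.uint8)
    k,_,st,ce=cv2.connectedComponentsWithStats(m)
    for i in range(1,k):
        if 4<=st[i,4]<=160 and st[i,2]<16 and st[i,3]<16:
            X=onz(C[n],ce[i],.035);v=X[:2]-[.5485,.0065];f=(v@[-.0445,-.999],v@[.999,-.0445])
            if abs(f[0])<.17 and abs(f[1])<.1:print(n,ce[i],st[i,2:],"fix@.035",np.round(f,4))
E
```

```text
18.8 [0.5614 0.0669 0.2031]
wrist [147.25  68.25] [3 2 4] fix@.035 [ 0.1105 -0.0947]
wrist [121.      71.8571] [5 3 7] fix@.035 [ 0.1377 -0.0916]
wrist [124.5  73. ] [4 3 4] fix@.035 [ 0.1343 -0.0905]
wrist [122.7273  76.7273] [ 6  5 11] fix@.035 [ 0.1369 -0.0871]
wrist [116.   81.5] [3 2 6] fix@.035 [ 0.1447 -0.0826]
wrist [149.6667  83.3333] [5 3 6] fix@.035 [ 0.1106 -0.0806]
wrist [100.6667  86.1667] [3 4 6] fix@.035 [ 0.1615 -0.0784]
wrist [113.5833 109.9167] [ 6  6 24] fix@.035 [ 0.1532 -0.055 ]
wrist [386.8182 109.5758] [10  8 66] fix@.035 [-0.1305 -0.0545]
wrist [123.5 121. ] [2 3 4] fix@.035 [ 0.1451 -0.0437]
wrist [129.125 128.625] [5 4 8] fix@.035 [ 0.1407 -0.0358]
wrist [127.2 185.4] [4 3 5] fix@.035 [0.1559 0.027 ]
wrist [131.5  188.25] [4 2 4] fix@.035 [0.1517 0.0304]
side [317.5424 201.8305] [11 11 59] fix@.035 [0.0915 0.0444]
side [336.  204.5] [1 6 6] fix@.035 [ 0.087  -0.0021]
side [357.8824 205.4118] [ 5  4 17] fix@.035 [ 0.0927 -0.0547]
side [330.7143 207.4286] [4 2 7] fix@.035 [0.0704 0.0081]
side [328.5833 210.9167] [ 5  3 12] fix@.035 [0.053  0.0102]
side [323.2 226. ] [ 4  3 10] fix@.035 [-0.0149  0.0102]
side [342.5 271. ] [ 4  3 12] fix@.035 [-0.1643 -0.055 ]
```

```bash
python3 -c "
from rig import manip
print(manip.job_done())"
```

```text
the job is handed in; nothing more can be done
None
```

I flipped the flag fully down and pressed the bar on the stop's tip for about 1.1 s. The wrist read about 12 N; less 2 N or so of sliding friction, that is roughly 10 N at the tip. In the last measurement the bar lay parallel to the fence and against it. I let it down slowly onto the tip without checking that contact by camera, and handed the job in at 19 s; I felt no contact with the other items but did not re-measure them.

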